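# Clear the tote's gate, unlatch it and hold it wide open

## Task

The charcoal block lies in the way of the tote's gate: lean it at a slant against the fire brick, one end standing on the bench. Then open the gate: squeeze the catch nearer the gate's free end fully against its stop post first, then the one nearer the hinge, and swing the gate by its upright post past its detent until it stands at least square to the tote's front. Finish while still gripping the post and holding the gate there, for it is sprung and closes by itself; leave the flux jar, tape roll and pliers where they are.

Things in the scene. Friction and masses are not known exactly. Their poses are not given: they have to be found in the camera images.
- charcoal_block: Black charcoal soldering block, 64 x 90 x 28 mm, about 0.15 kg, loose, lying flat on the bench in front of the gate and in its way (the gate's lower edge is only 20 mm above the bench). Origin: centre of its underside; x along the 64 mm width, y along the 90 mm length, z up. A flat wooden V-board, 11 mm high and fixed, can lie close to its robot-side end and sides: grip the block by the upper part of its sides, the fingertips 13 mm or more above the bench.
- fire_brick: Pale fire brick, 60 x 95 x 32 mm, fixed to the bench. Origin: centre of its underside; x along the 60 mm depth (its 95 mm wide front face looks to -x), y along the 95 mm, z up. The bench is clear for 0.1 m behind it (+x). The block leans well from there with its 90 mm length along the brick's x, the end towards the brick raised, sloping about 30 degrees: its underside then lies on the brick's top rear edge. Any side of the brick will do.
- tote: Small plywood tote on four feet, 122 mm deep (x), 198 mm wide (y), 59 mm high at the sides, fixed to the bench; a shut wooden box in it stands up to 72 mm. Origin: centre of its underside at bench height; its front looks to -x, y is to the left seen from the front towards +x, z up. The front is closed by the gate; above the gate runs an aluminium header rail, top at z 65 mm, x -58 to -30 mm, with the two catches on it.
- gate (a joint): Gate at the tote's front: plywood leaf 8 mm thick, 164 mm wide, from 20 to 50 mm above the bench, on an upright hinge at its left (+y) end. Angle in rad: 0 shut, growing as the free (right) end swings out towards -x of the tote (clockwise seen from above), 1.57 square to the front, stop at 1.9. A spring always pulls it shut (about 0.05 Nm shut, 0.24 Nm at 1.57). A sprung ball detent resists between about 0.35 and 0.8 rad and must be pushed past (a few N at the post).
- gate_hinge (a point): Point on the gate's hinge axis (upright) at the height of the gate's top edge, 50 mm above the bench.
- gate_post: Upright round aluminium post, 14 mm in diameter, 60 mm tall, on the gate's top edge near the free end, to pull and hold the gate by. It swings with the gate and turns freely about its own axis, so a grip on it need not turn. Origin: centre of its foot at 50 mm above the bench (top at 110 mm), 162 mm from the hinge axis.
- latch_free (a joint): Travel in m of the catch in the middle of the rail, the one nearer the gate's free end and post: 0 locked, 0.012 at the end of its travel (the gate is free of it from about 0.009). The tab slides along the tote's -y towards its stop post, with about 3 N of friction, and stays where it is left.
- latch_hinge (a joint): The same for the catch at the left end of the rail, nearer the gate's hinge.
- latch_free_tab (a point): Top centre of that catch's sliding tab: a plate 8 mm (y) x 14 mm (x), 36 mm tall, top 103 mm above the bench, with a hook that reaches forward over the gate. Moves with the catch.
- latch_free_stop (a point): Top centre of its fixed stop post, also 8 x 14 mm and top at 103 mm, 22 mm from the locked tab on the -y side; tab and post are 30 mm over all when locked, 18 mm when squeezed. Gripped from above and squeezed together along the tote's y; the post does not yield, so the middle of the squeezed pair is 5 mm from the post's centre towards the tab.
- latch_hinge_tab (a point): As latch_free_tab, for the catch nearer the hinge.
- latch_hinge_stop (a point): As latch_free_stop, for the catch nearer the hinge.
- flux_jar: White jar with a black cap, 53 x 52 x 64 mm; bystander, leave it. Origin: centre of its underside.
- masking_tape: Roll of tape lying flat, 70 mm across, 20 mm high; bystander, leave it. Origin: centre of its underside.
- pliers_flat: Flat-nosed pliers with orange handles, 138 mm long, 12 mm high; bystander, leave them. Origin: centre of the underside.

How it is judged:
On the way, in this order (a step that is already met when the one before it is completed fails the run):
1. the charcoal block leans against the fire brick, let go (angle between charcoal_block's own z axis and vertical between 0.3 and 1.2 rad and contact force between charcoal_block and fire_brick above 0.03 N and contact force between the fingers and charcoal_block below 0.01 N and height (world z) of charcoal_block below 0.05 m and linear speed of charcoal_block below 0.03 m/s), for 0.3 s.
2. the catch nearer the free end is squeezed, the other still locked (value of joint latch_free above 0.01 m and value of joint latch_hinge below 0.004 m), for 0.1 s.
3. the catch nearer the hinge is squeezed, the gate still shut (value of joint latch_hinge above 0.01 m and value of joint gate below 0.2 rad), for 0.1 s.
4. the gate is past its detent (value of joint gate above 0.85 rad), for 0.1 s.
At the end, for the whole second after the job is handed in: Gripper still holding the post (over 0.5 N), gate at 1.45 rad or more and still, both catches over 9 mm, charcoal block at rest and free of the fingers, slanting 17 to 69 degrees against the fire brick, centre of its underside below 50 mm, bystanders within 30 mm of where they were (all of step 1 and value of joint gate above 1.45 rad and velocity of joint gate between -0.1 and 0.1 rad/s and contact force between the fingers and gate_post above 0.5 N and value of joint each of latch_free, latch_hinge above 0.009 m); the arm keeps its last pose, push and grip.
It fails at once if the flux jar is disturbed (moved over 30 mm) (distance of flux_jar from where it was at the start of the episode above 0.03 m).
It fails at once if the tape roll is disturbed (moved over 30 mm) (distance of masking_tape from where it was at the start of the episode above 0.03 m).
It fails at once if the pair of pliers is disturbed (moved over 30 mm) (distance of pliers_flat from where it was at the start of the episode above 0.03 m).
It also fails if it takes over 72 s, if anything falls off the work surface, if the arm or the gripper's body presses on something with over 40 N, if the wrist force passes 120 N, or if a joint passes its speed limit or range.

## Robot

A 6-joint arm with a two-finger parallel gripper is mounted at the origin on a cart in front of the work surface, level with it; the furniture and walls round the work are solid. World frame = base frame: x ahead of the robot, y to its left, z up, the work surface at z = 0. Lengths are in m, angles in rad, forces in N, time in s.
With the tool pointing down it reaches from about 0.375 to 0.925 m from the base axis. Payload 5.7 kg.
Tool frame: the origin (TCP) lies midway between the tips of the shut fingers; the grasp point (between the pads) lies 19 mm behind it; z points along the fingers, y is the line along which they close (so a half turn about z gives the same grasp; the last joint's range is limited). The gripper opens to 88 mm and grips with 3 to 60 N. Pads are 20 mm wide; open, the fingers measure 115 mm over their backs; the gripper's body (75 mm by 178 mm) begins 61 mm behind the grasp point.
Start: joints at [-1.39, 0.359, 1.51, -0, 1.272, -0.115], TCP at [0.175, -0.574, 0.223] pointing down, gripper open.
Joint ranges: [-2.97, 2.97], [-1.01, 2.36], [0.21, 2.38], [-0.96, 4.11], [0.2, 2.71], [-2.98, 2.98]. Speed limits (rad/s): [2.39, 2.39, 3.14, 3.14, 3.14, 3.14].

## Interface

Orientations are given as a unit quaternion [w, x, y, z].
In Python, from cell import * gives the robot as it stands.
- The arm moves only by the tool apply_moves, never from a script. Its argument "plan" is a list of rows, each an object with "offset": the shift along the tool's x, y, z in mm, a list of three; "twist": the turn, a rotation vector about the tool's x, y, z in rad, a list of three; "fingers": the opening, from 0 (shut) to 1 (fully open). A call has 1 to 10 rows; each row shifts and turns the commanded pose from where the row before left it, along the tool's axes as they then stand; what a row does not reach is not made up. A row lasts 1/12 s, in which the tool goes at most 41.7 mm and 7.16 degrees, less where a joint would pass 70% of its speed; a pose out of reach is approached as far as the arm can. A call is refused whole if a number of a shift passes 41.7 or a number of a turn 0.125, either way. A call with a gripper value outside its range is refused whole. The fingers move at their own pace and stop on an object; "squeeze" is the grip in N (left out, the last holds). Time passes only in rows, so rows that do not move let the fingers close. It gives the time, the measured TCP pose, the force, the opening and the grip force at its end, in the units of the state.
- get_state(): the state, without advancing time (a new reading comes with each control period).
- grab_frame(name): name is "scene" or "side" or "wrist"; returns (picture, depth): 420x560x3 uint8, red, green, blue; 420x560 float32, m along the optical axis (not along the pixel's ray), 0 where there is no reading.
- camera_params(name): a dict with "K" (3x3 intrinsics, pixels), "R" (3x3) and "t" (3): a world point X has camera coordinates R X + t; the wrist camera has in their place "T_tool_cam" (4x4, takes a point from camera to tool coordinates, whose origin is the TCP and whose axes are the flange's). Camera axes: x right, y down, z forward; pixel columns grow to the right and rows downward; lengths in m; the calibration is good to about 2 mm. A picture is of the moment at which its call begins: read the wrist's pose just before it. camera_params takes no time and is no camera call.
- sign_off(): hands the job in; it is judged then, once.
The state is a dict: "clock": time; "joints": joint angles; "qd": joint speeds; "joint_efforts": joint torques, N m; "position": TCP position; "tcp_rot": TCP orientation; "force": force on the tool from outside, world axes, zero at the start; "wrist_torque": the same for the moment, N m; "finger_gap": finger opening in m; "grip_force": force on a finger pad.
Only numpy, scipy, OpenCV 4.12 (cv2) and the standard library are available. Lean on these libraries where they do the work, as an engineer would, in place of code of your own. Each camera call takes 0.05 s, during which the arm holds its last target. There are 200 camera calls.

## Working session

There is one attempt and no reset: what is moved stays moved. The work goes in short steps, Python scripts to look and compute and a tool call to move; the robot and the scene stay as the last step left them, time stands still between calls to the robot, and variables do not carry over. Pictures are saved under pics/ and viewed, at most 10 in all, crops included, and the job is handed in when it is done.

Besides the shell and the picture viewer there is one more tool, called after "Emit:" as name(argument=value, ...) on one line, values as JSON. apply_moves: Moves the arm, as the interface text tells. Its arguments: {"type":"object","properties":{"plan":{"type":"array"},"squeeze":{"type":"number"}},"required":["plan"]}

```bash
mkdir -p pics; cat > h.py <<'E'
from cell import *
import numpy as np, cv2
def world(name,depth,us):
    c=camera_params(name);K=np.array(c["K"]);R=np.array(c["R"]);t=np.array(c["t"])
    out=[]
    for u,v in us:
        p=depth[max(0,v-1):v+2,max(0,u-1):u+2];p=p[p>0];z=np.median(p) if p.size else np.nan
        out.append(R.T@(z*np.linalg.inv(K)@[u,v,1]-t))
    return np.array(out)
E
python3 - <<'E'
from h import *
s=get_state();print(s)
for n in("scene","side"):
    im,d=grab_frame(n);np.savez("pics/"+n,im=im,d=d)
    cv2.imwrite(f"pics/{n}0.png",cv2.resize(im[:,:,::-1],(800,600),interpolation=cv2.INTER_CUBIC))
    print(n,camera_params(n))
E
```

```text
{'clock': 0.0, 'joints': array([-1.39006438e+00,  3.59513804e-01,  1.51139860e+00, -1.25763359e-06,
        1.27246670e+00, -1.15120955e-01]), 'qd': array([ 8.80086132e-04, -5.12843261e-05, -9.27472675e-04,  5.08370558e-04,
       -4.61653113e-04,  7.33484276e-04]), 'joint_efforts': array([-2.72947771e-03, -5.15374839e+01, -2.70729196e+01,  6.70749089e-02,
        3.51756345e-02, -1.18385051e-04]), 'position': array([ 0.17479392, -0.57328292,  0.22181721]), 'tcp_rot': array([-8.92725726e-04,  9.89078397e-01,  1.47387674e-01, -2.98980220e-05]), 'force': array([-0.44260811,  0.42834748, -0.15871515]), 'wrist_torque': array([-0.03434122, -0.01639312,  0.01219783]), 'grip_force': 0.0, 'finger_gap': 0.08790685308841042}
scene {'K': array([[512.44458233,   0.        , 286.07700738],
       [  0.        , 512.44458233, 208.68967856],
       [  0.        ,   0.        ,   1.        ]]), 'R': array([[-0.55846075, -0.82949553, -0.00766549],
       [-0.38196318,  0.26533893, -0.88526797],
       [ 0.73635978, -0.49145947, -0.46501813]]), 't': array([0.22912149, 0.34307833, 0.95076005])}
side {'K': array([[438.67362789,   0.        , 280.44962182],
       [  0.        , 438.67362789, 208.09358463],
       [  0.        ,   0.        ,   1.        ]]), 'R': array([[-0.89362112,  0.4485006 , -0.01698543],
       [ 0.36632867,  0.7069858 , -0.60495816],
       [-0.25931564, -0.54682564, -0.79607608]]), 't': array([ 0.56378949, -0.0574934 ,  1.34414246])}
```

View pics/scene0.png

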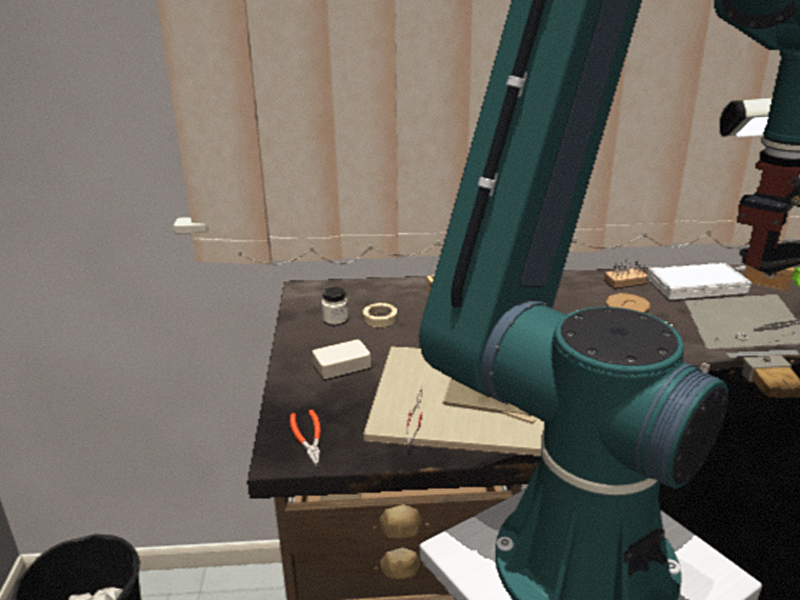

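View pics/side0.png

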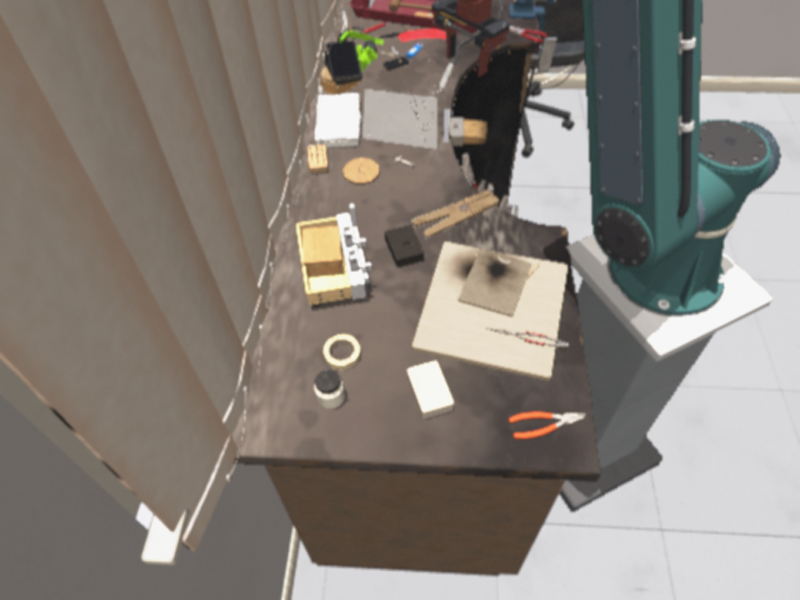

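The side view shows everything (800x600 px): tote at (335,262), charcoal block (404,245), brick (430,388), jar (328,388), tape (342,350), pliers (545,422). Now I'll take footprints from the depth, plus an enlarged crop of the tote.

```bash
cat > m.py <<'E'
from h import *
f=np.load("pics/side.npz");im,d=f["im"],f["d"]
c=camera_params("side");K,R,t=[np.array(c[k]) for k in("K","R","t")]
v,u=np.mgrid[:420,:560]
P=(np.stack([(u-K[0,2])/K[0,0],(v-K[1,2])/K[1,1],np.ones_like(u)],-1)*d[...,None]-t)@R
def rect(n,box,zl,zh):
    a,b,e,g=[int(q/1.4286) for q in box]
    p=P[b:g,a:e].reshape(-1,3);p=p[(p[:,2]>zl)&(p[:,2]<zh)]
    r=cv2.minAreaRect((p[:,:2]*1000).astype(np.float32));print(n,len(p),r,np.round(cv2.boxPoints(r)).tolist(),p[:,2].mean())
rect("char",(375,215,430,270),.02,.036)
rect("brick",(395,350,462,422),.024,.04)
rect("jar",(305,365,350,412),.045,.08)
rect("tape",(318,328,366,372),.012,.03)
rect("plier",(500,405,590,445),.006,.03)
rect("rail",(330,200,378,305),.058,.07)
rect("tabs",(330,200,378,305),.095,.12)
rect("tote",(290,200,378,310),.045,.08)
np.save("pics/P.npy",P)
cr=im[140:220,200:290];cv2.imwrite("pics/c1.png",cv2.resize(cr[:,:,::-1],None,fx=7.4,fy=7.4,interpolation=cv2.INTER_CUBIC))
E
python3 m.py
```

```text
char 458 ((467.9915771484375, -309.6272888183594), (95.17623138427734, 64.61903381347656), 82.07588195800781) [[429.0, -352.0], [493.0, -361.0], [507.0, -267.0], [443.0, -258.0]] 0.026585527757163586
brick 751 ((587.6341552734375, 32.60919952392578), (97.19183349609375, 60.494441986083984), 80.97655487060547) [[550.0, -11.0], [610.0, -20.0], [625.0, 76.0], [565.0, 85.0]] 0.03084985080016469
jar 268 ((754.761962890625, -44.584678649902344), (46.888553619384766, 44.352783203125), 39.115692138671875) [[723.0, -42.0], [751.0, -77.0], [787.0, -47.0], [759.0, -13.0]] 0.060813140596853575
tape 270 ((698.7413940429688, -119.96635437011719), (71.91999053955078, 67.07088470458984), 67.22698974609375) [[654.0, -140.0], [716.0, -166.0], [744.0, -100.0], [682.0, -74.0]] 0.01827156857689087
plier 309 ((425.89813232421875, 184.05653381347656), (46.35826110839844, 136.06533813476562), 72.33051300048828) [[354.0, 183.0], [484.0, 141.0], [498.0, 185.0], [368.0, 227.0]] 0.009355533998649237
rail 489 ((594.3760375976562, -317.95916748046875), (203.93370056152344, 84.40495300292969), 70.03578186035156) [[520.0, -399.0], [599.0, -428.0], [669.0, -237.0], [590.0, -208.0]] 0.06456011609556501
tabs 86 ((584.990966796875, -324.6471252441406), (145.9605255126953, 25.141857147216797), 66.96868896484375) [[545.0, -387.0], [568.0, -397.0], [625.0, -262.0], [602.0, -253.0]] 0.1012556612025374
tote 1685 ((618.51904296875, -354.94757080078125), (262.85858154296875, 138.8701629638672), 76.10438537597656) [[520.0, -466.0], [654.0, -499.0], [717.0, -244.0], [583.0, -211.0]] 0.06328729996539273
```

View pics/c1.png

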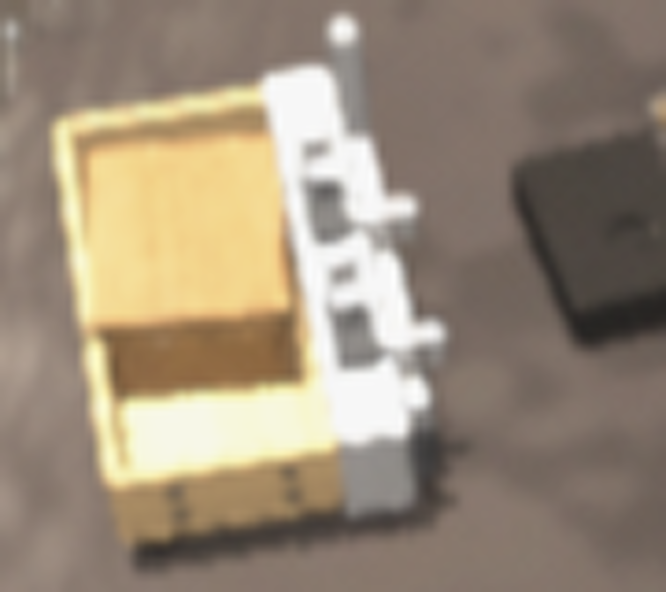

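The crop shows the tote with post top at (343,30), the catch pair tops near x 318–420, and the block's edge at right. I'll move the wrist camera over the block and tote for finer measurement.

Emit:
apply_moves(plan=[{"offset": [34,-13,-12],"twist": [0,0,0],"fingers": 1},{"offset": [34,-13,-12],"twist": [0,0,0],"fingers": 1},{"offset": [34,-13,-12],"twist": [0,0,0],"fingers": 1},{"offset": [34,-13,-12],"twist": [0,0,0],"fingers": 1},{"offset": [34,-13,-12],"twist": [0,0,0],"fingers": 1},{"offset": [34,-13,-12],"twist": [0,0,0],"fingers": 1},{"offset": [34,-13,-12],"twist": [0,0,0],"fingers": 1},{"offset": [34,-13,-12],"twist": [0,0,0],"fingers": 1},{"offset": [34,-13,-12],"twist": [0,0,0],"fingers": 1},{"offset": [34,-13,-12],"twist": [0,0,0],"fingers": 1}])

```text
clock: 0.93
position: [0.4632, -0.3488, 0.3429]
tcp_rot: [-0.0, 0.989, 0.147, -0.0]
force: [-0.4, -0.7, 0.9]
finger_gap: 0.0877
grip_force: 0.0
```

Emit:
apply_moves(plan=[{"offset": [0,0,0],"twist": [0,0,-0.113],"fingers": 1},{"offset": [0,0,0],"twist": [0,0,-0.113],"fingers": 1},{"offset": [0,0,0],"twist": [0,0,-0.113],"fingers": 1},{"offset": [0,0,0],"twist": [0,0,-0.113],"fingers": 1},{"offset": [0,0,0],"twist": [0,0,-0.113],"fingers": 1},{"offset": [0,0,0],"twist": [0,0,-0.113],"fingers": 1},{"offset": [0,0,0],"twist": [0,0,-0.113],"fingers": 1},{"offset": [0,0,0],"twist": [0,0,-0.113],"fingers": 1},{"offset": [0,0,0],"twist": [0,0,-0.113],"fingers": 1},{"offset": [0,0,0],"twist": [0,0,-0.113],"fingers": 1}])

```text
clock: 1.77
position: [0.462, -0.3502, 0.3421]
tcp_rot: [-0.001, 0.755, 0.656, -0.0]
force: [-0.3, -0.7, -0.6]
finger_gap: 0.0875
grip_force: 0.0
```

```bash
cat >> h.py <<'E'
from scipy.spatial.transform import Rotation as Ro
def tool():
    s=get_state();q=s["tcp_rot"];T=np.eye(4);T[:3,:3]=Ro.from_quat([q[1],q[2],q[3],q[0]]).as_matrix();T[:3,3]=s["position"];return T,s
def wrist(tag):
    T,s=tool();im,d=grab_frame("wrist");c=camera_params("wrist");K=np.array(c["K"])
    M=T@np.array(c["T_tool_cam"]);v,u=np.mgrid[:420,:560]
    P=(np.stack([(u-K[0,2])/K[0,0],(v-K[1,2])/K[1,1],np.ones_like(u)],-1)*d[...,None])@M[:3,:3].T+M[:3,3]
    P[d==0]=np.nan
    np.savez("pics/"+tag,im=im,P=P);cv2.imwrite(f"pics/{tag}.png",cv2.resize(im[:,:,::-1],(800,600),interpolation=cv2.INTER_CUBIC));return im,P
def to(p,yaw=None):  # remaining shift in tool axes (mm), and z turn to bring tool y to yaw (deg)
    T,s=tool();o=T[:3,:3].T@(np.array(p)-T[:3,3])*1000
    y=np.degrees(np.arctan2(T[1,1],T[0,1]));print("shift",o.round(1),"yaw",y.round(2),"pos",T[:3,3].round(4),"z",T[:3,2].round(3),"F",s["force"].round(1),"gap",round(s["finger_gap"],4),"grip",round(s["grip_force"],1),"t",s["clock"])
    if yaw is not None: print("twist z",round(np.radians((y-yaw+180)%360-180),4))
E
python3 - <<'E'
from h import *
to([0.468,-.31,.2],-8)
im,P=wrist("w1");print(camera_params("wrist")["T_tool_cam"])
E
```

```text
shift [ 40.5   0.5 142.1] yaw -7.99 pos [ 0.462  -0.3502  0.3421] z [-0.001  0.001 -1.   ] F [-0.3 -0.7 -0.6] gap 0.0875 grip 0.0 t 1.7667
twist z 0.0002
[[-1.21187580e-03 -9.66482959e-01 -2.56727911e-01  7.05308135e-02]
 [ 9.99999086e-01 -1.32515547e-03  2.68243077e-04 -2.96285613e-04]
 [-5.99456759e-04 -2.56727352e-01  9.66483682e-01 -1.62015835e-01]
 [ 0.00000000e+00  0.00000000e+00  0.00000000e+00  1.00000000e+00]]
```

View pics/w1.png

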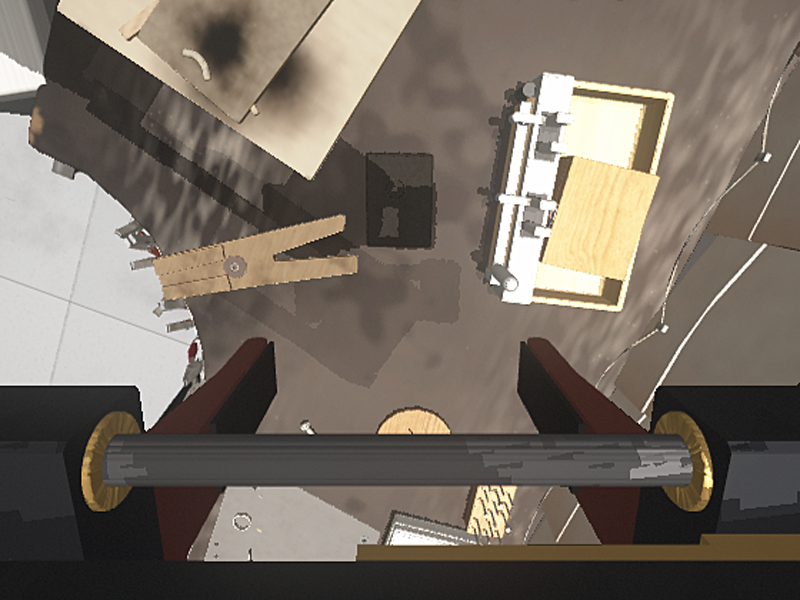

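Wrist view (800x600): block at (367–434, 153–248), V-board tips at (345,217) and (357,262), catches at around (520,118)/(545,150) and (520,198)/(540,215), post top at (512,282). I'll measure these from the point cloud.

```bash
cat > m2.py <<'E'
from h import *
f=np.load("pics/w1.npz");im,P=f["im"],f["P"]
def rect(n,box,zl,zh):
    a,b,e,g=[int(q/1.4286) for q in box]
    p=P[b:g,a:e].reshape(-1,3);p=p[(p[:,2]>zl)&(p[:,2]<zh)]
    (c,s,an)=cv2.minAreaRect((p[:,:2]*1000).astype(np.float32));print(n,len(p),np.round(c,1),np.round(s,1),round(an,1),np.round(cv2.boxPoints((c,s,an))).tolist(),"z",p[:,2].mean().round(4))
rect("char",(350,140,450,262),.02,.036)
rect("rail",(485,65,580,310),.0625,.067)
m=((P[:,:,2]>.096)&(P[:,:,2]<.115)).astype(np.uint8);m[250:]=0;m[:,:320]=0
n,l,st,ce=cv2.connectedComponentsWithStats(m)
for i in range(1,n):
    if st[i,4]<8: continue
    p=P[l==i];r=cv2.minAreaRect((p[:,:2]*1000).astype(np.float32))
    print("top",st[i,4],(ce[i]*1.4286).round(),p.mean(0).round(4),p[:,2].max().round(4),np.round(r[0],1),np.round(r[1],1),round(r[2],1))
rect("vtipA",(300,205,360,250),.005,.02)
rect("vtipB",(300,250,366,285),.005,.02)
print("bench",np.nanmedian(P[210:230,260:300,2]))
E
python3 m2.py
python3 -c "
import numpy as np,cv2
im=np.load('pics/w1.npz')['im'][40:225,330:480]
cv2.imwrite('pics/c2.png',cv2.resize(im[:,:,::-1],None,fx=3.24,fy=3.24,interpolation=cv2.INTER_CUBIC))"
```

```text
char 2983 [ 469.1 -312. ] [88.9 63.9] 82.1 [[431.0, -352.0], [495.0, -360.0], [507.0, -272.0], [444.0, -264.0]] z 0.0279
rail 2599 [ 585.8 -320.8] [201.2  58.5] 75.2 [[532.0, -411.0], [588.0, -426.0], [640.0, -231.0], [583.0, -216.0]] z 0.0651
top 2187 [730. 227.] [ 0.7346 -0.3682  0.1056] 0.115 [ 731.1 -373.4] [240.4  24.9] 56.9
top 107 [563. 118.] [ 0.6062 -0.2621  0.102 ] 0.1053 [ 606.7 -261.8] [ 8.6 13.4] 75.6
top 100 [558. 147.] [ 0.6005 -0.2834  0.1021] 0.1052 [ 601.1 -283.3] [ 8.  13.5] 74.9
top 92 [546. 204.] [ 0.5888 -0.3272  0.1022] 0.1048 [ 589.4 -327.5] [ 8.4 14.1] 74.8
top 87 [541. 231.] [ 0.5832 -0.3486  0.102 ] 0.1048 [ 583.9 -348.9] [ 7.9 14.2] 76.9
top 127 [509. 282.] [ 0.5519 -0.3869  0.1071] 0.112 [ 552.9 -388.2] [12.8 13.7] 40.4
vtipA 425 [ 385.6 -329.5] [53.2 20.2] 9.0 [[358.0, -324.0], [361.0, -344.0], [413.0, -335.0], [410.0, -315.0]] z 0.0106
vtipB 575 [ 386.  -369.9] [21.5 63.6] 88.1 [[354.0, -380.0], [417.0, -382.0], [418.0, -360.0], [355.0, -358.0]] z 0.0106
bench 0.00012871545483605917
```

View pics/c2.png

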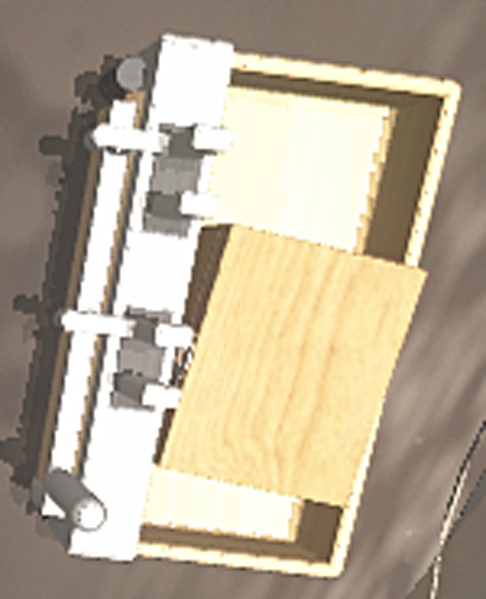

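Geometry is clean: tote y axis at 75°, both catches and the post resolved. Descending on the block.

Emit:
apply_moves(plan=[{"offset": [5,0.2,36],"twist": [0,0,0],"fingers": 1},{"offset": [5,0.2,36],"twist": [0,0,0],"fingers": 1},{"offset": [5,0.2,36],"twist": [0,0,0],"fingers": 1},{"offset": [5,0.2,36],"twist": [0,0,0],"fingers": 1},{"offset": [5,0.2,36],"twist": [0,0,0],"fingers": 1},{"offset": [5,0.2,36],"twist": [0,0,0],"fingers": 1},{"offset": [5,0.2,36],"twist": [0,0,0],"fingers": 1},{"offset": [5,0.2,36],"twist": [0,0,0],"fingers": 1},{"offset": [0,0,0],"twist": [0,0,0],"fingers": 1},{"offset": [0,0,0],"twist": [0,0,0],"fingers": 1}])

```text
clock: 2.65
position: [0.4681, -0.3097, 0.0532]
tcp_rot: [-0.003, 0.757, 0.654, -0.0]
force: [0.5, 0.7, -0.7]
finger_gap: 0.0876
grip_force: 0.0
```

```bash
python3 -c "
from h import *
to([.4691,-.312,.0145],-7.9)"
```

```text
shift [-2.2  1.5 38.7] yaw -8.37 pos [ 0.4681 -0.3097  0.0532] z [-0.004  0.003 -1.   ] F [ 0.5  0.7 -0.7] gap 0.0876 grip 0.0 t 2.65
twist z -0.0083
```

Emit:
apply_moves(plan=[{"offset": [-1,0.5,19],"twist": [0,0,0],"fingers": 1},{"offset": [-1,0.5,19],"twist": [0,0,0],"fingers": 1},{"offset": [0,0,0],"twist": [0,0,0],"fingers": 1},{"offset": [0,0,0],"twist": [0,0,0],"fingers": 0.5},{"offset": [0,0,0],"twist": [0,0,0],"fingers": 0.5},{"offset": [0,0,0],"twist": [0,0,0],"fingers": 0.5},{"offset": [0,0,0],"twist": [0,0,0],"fingers": 0.5},{"offset": [0,0,0],"twist": [0,0,0],"fingers": 0.5}], squeeze=30)

```text
clock: 3.32
position: [0.4708, -0.3138, 0.0182]
tcp_rot: [0.001, 0.756, 0.654, 0.0]
force: [-1.5, 0.3, 7.2]
finger_gap: 0.0642
grip_force: 30.0
```

```bash
python3 -c "
from h import *
to([.4691,-.312,.0145],-7.9)"
```

```text
shift [ 1.6 -1.9  3.7] yaw -8.31 pos [ 0.4708 -0.3138  0.0182] z [ 0.001 -0.001 -1.   ] F [-1.5  0.3  7.2] gap 0.0642 grip 30.0 t 3.3167
twist z -0.0071
```

Emit:
apply_moves(plan=[{"offset": [0,0,-20],"twist": [0,0,0],"fingers": 0.5},{"offset": [0,0,-36],"twist": [0,0,0],"fingers": 0.5},{"offset": [0,0,-36],"twist": [0,0,0],"fingers": 0.5},{"offset": [0,0,-36],"twist": [0,0,0],"fingers": 0.5},{"offset": [0,0,-36],"twist": [0,0,0],"fingers": 0.5},{"offset": [32,12,-10],"twist": [0,0,0],"fingers": 0.5},{"offset": [32,12,-10],"twist": [0,0,0],"fingers": 0.5},{"offset": [32,12,0],"twist": [0,0,0],"fingers": 0.5},{"offset": [32,12,0],"twist": [0,0,0],"fingers": 0.5},{"offset": [32,12,0],"twist": [0,0,0],"fingers": 0.5}])

```text
clock: 4.15
position: [0.5532, -0.1621, 0.2016]
tcp_rot: [0.0, 0.757, 0.654, 0.0]
force: [0.3, -0.9, -1.7]
finger_gap: 0.0645
grip_force: 30.0
```

Emit:
apply_moves(plan=[{"offset": [32,12,0],"twist": [0,0,0],"fingers": 0.5},{"offset": [32,12,0],"twist": [0,0,0],"fingers": 0.5},{"offset": [32,12,0],"twist": [0,0,0],"fingers": 0.5},{"offset": [32,12,0],"twist": [0,0,0],"fingers": 0.5},{"offset": [32,12,0],"twist": [0,0,0],"fingers": 0.5},{"offset": [32,12,0],"twist": [0,0,0],"fingers": 0.5},{"offset": [15,6,0],"twist": [0,0,0],"fingers": 0.5}])

```text
clock: 4.73
position: [0.6612, 0.0338, 0.201]
tcp_rot: [-0.0, 0.756, 0.655, 0.001]
force: [0.5, -0.0, -2.4]
finger_gap: 0.0638
grip_force: 30.0
```

Emit:
apply_moves(plan=[{"offset": [0,0,0],"twist": [0,0,-0.12],"fingers": 0.5},{"offset": [0,0,0],"twist": [0,0,-0.12],"fingers": 0.5},{"offset": [0,0,0],"twist": [0,0,-0.12],"fingers": 0.5},{"offset": [0,0,0],"twist": [0,0,-0.12],"fingers": 0.5},{"offset": [0,0,0],"twist": [0,0,-0.12],"fingers": 0.5},{"offset": [0,0,0],"twist": [0,0,-0.12],"fingers": 0.5},{"offset": [0,0,0],"twist": [0,0,-0.12],"fingers": 0.5},{"offset": [0,0,0],"twist": [0,0,-0.12],"fingers": 0.5},{"offset": [0,0,0],"twist": [0,0,-0.12],"fingers": 0.5},{"offset": [0,0,0],"twist": [0,0,-0.12],"fingers": 0.5}])

```text
clock: 5.57
position: [0.6593, 0.0295, 0.2008]
tcp_rot: [-0.0, 0.252, 0.968, -0.0]
force: [-0.2, 0.0, -1.2]
finger_gap: 0.0638
grip_force: 30.0
```

Emit:
apply_moves(plan=[{"offset": [0,0,0],"twist": [0,0,-0.12],"fingers": 0.5},{"offset": [0,0,0],"twist": [0,0,-0.12],"fingers": 0.5},{"offset": [0,0,0],"twist": [0,0,-0.115],"fingers": 0.5},{"offset": [0,0,0],"twist": [0,0,0],"fingers": 0.5}])

```text
clock: 5.9
position: [0.6594, 0.0295, 0.2008]
tcp_rot: [-0.0, 0.078, 0.997, -0.0]
force: [-0.5, 0.2, -2.0]
finger_gap: 0.0641
grip_force: 30.0
```

```bash
python3 - <<'E'
from h import *
to([.66,.03,.15],81)
im,P=wrist("w2");im=None
m=((P[:,:,2]>.028)&(P[:,:,2]<.037)).astype(np.uint8);m[300:]=0
n,l,st,ce=cv2.connectedComponentsWithStats(m)
for i in range(1,n):
    if st[i,4]<200: continue
    p=P[l==i];r=cv2.minAreaRect((p[:,:2]*1000).astype(np.float32))
    print(st[i],(ce[i]*1.4286).round(),np.round(r[0],1),np.round(r[1],1),round(r[2],1),np.round(cv2.boxPoints(r)).tolist(),p[:,2].mean())
E
```

```text
shift [-0.5  0.6 50.8] yaw 81.0 pos [0.6594 0.0295 0.2008] z [-0.001 -0.    -1.   ] F [-0.5  0.2 -2. ] gap 0.0641 grip 30.0 t 5.9
twist z -0.0
[ 216   84  102   65 6448] [381. 165.] [588.8  30.6] [95.1 58.9] 80.9 [[552.0, -12.0], [610.0, -21.0], [625.0, 73.0], [567.0, 82.0]] 0.031952763720015584
[  2 160  28 123 815] [ 28. 312.] [ 653.  -235.7] [ 14.3 129.1] 79.9 [[588.0, -232.0], [715.0, -254.0], [718.0, -240.0], [591.0, -217.0]] 0.032580678991269436
```

View pics/w2.png

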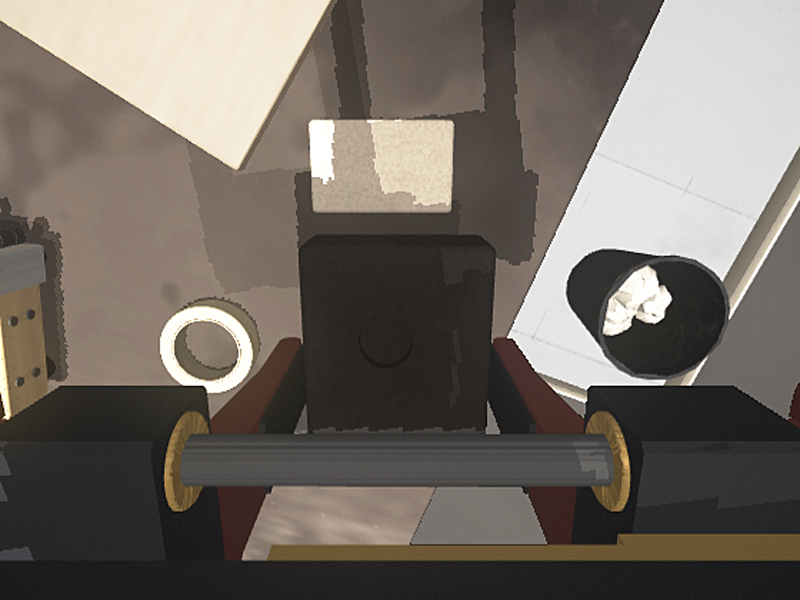

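Block is held squarely (300–495, 235–430), brick at (309–453, 120–212), tape at left. I'll measure how the block sits in the tool.

```bash
python3 - <<'E'
from h import *
f=np.load("pics/w2.npz");P=f["P"];T,s=tool()
Q=(P-T[:3,3])@T[:3,:3]*1000
q=Q[178:295,222:336].reshape(-1,3)
k=q[(q[:,2]<0)&(q[:,2]>-40)&(abs(q[:,1])<34)]
print(len(k),np.percentile(k[:,2],[5,50,95]).round(1),np.percentile(k[:,0],[0.5,99.5]).round(1),np.percentile(k[:,1],[.5,99.5]).round(1))
E
```

```text
13286 [-11.   -9.9  -6.3] [-15.6  43. ] [-26.2  28.2]
```

Emit:
apply_moves(plan=[{"offset": [0,0,0],"twist": [0,0.105,0],"fingers": 0.5},{"offset": [0,0,0],"twist": [0,0.105,0],"fingers": 0.5},{"offset": [0,0,0],"twist": [0,0.105,0],"fingers": 0.5},{"offset": [0,0,0],"twist": [0,0.105,0],"fingers": 0.5},{"offset": [0,0,0],"twist": [0,0.105,0],"fingers": 0.5},{"offset": [0,0,0],"twist": [0,0,0],"fingers": 0.5}])

```text
clock: 6.45
position: [0.6604, 0.0289, 0.1947]
tcp_rot: [-0.264, 0.08, 0.961, 0.021]
force: [-0.6, 0.0, -3.3]
finger_gap: 0.064
grip_force: 30.0
```

```bash
python3 -c "
from h import *
to([.6447,.0258,.06],80.9)
print(tool()[0][:3,:3].round(3))"
```

```text
shift [-55.8  -5.3 123.6] yaw 80.53 pos [0.6604 0.0289 0.1947] z [-0.504  0.082 -0.86 ] F [-0.6  0.  -3.3] gap 0.064 grip 30.0 t 6.45
twist z -0.0064
[[-0.848  0.164 -0.504]
 [ 0.143  0.986  0.082]
 [ 0.51  -0.003 -0.86 ]]
```

Emit:
apply_moves(plan=[{"offset": [-11,-1,25],"twist": [0,0,0],"fingers": 0.5},{"offset": [-11,-1,25],"twist": [0,0,0],"fingers": 0.5},{"offset": [-11,-1,25],"twist": [0,0,0],"fingers": 0.5},{"offset": [-11,-1,25],"twist": [0,0,0],"fingers": 0.5},{"offset": [-11,-1,24],"twist": [0,0,0],"fingers": 0.5},{"offset": [0,0,0],"twist": [0,0,0],"fingers": 0.5},{"offset": [0,0,0],"twist": [0,0,0],"fingers": 0.5}])

```text
clock: 7.03
position: [0.6435, 0.0275, 0.0659]
tcp_rot: [-0.259, 0.078, 0.962, 0.021]
force: [-0.2, 0.3, -1.2]
finger_gap: 0.0645
grip_force: 30.0
```

```bash
python3 -c "
from h import *
to([.6447,.0258,.040],80.9)"
```

```text
shift [-14.3  -1.4  21.6] yaw 80.7 pos [0.6435 0.0275 0.0659] z [-0.496  0.08  -0.865] F [-0.2  0.3 -1.2] gap 0.0645 grip 30.0 t 7.0333
twist z -0.0035
```

Emit:
apply_moves(plan=[{"offset": [-5,-0.5,7.5],"twist": [0,0,0],"fingers": 0.5},{"offset": [-5,-0.5,7.5],"twist": [0,0,0],"fingers": 0.5},{"offset": [-4,0,6],"twist": [0,0,0],"fingers": 0.5},{"offset": [0,0,0],"twist": [0,0,0],"fingers": 0.5},{"offset": [0,0,0],"twist": [0,0,0],"fingers": 0.5}])

```text
clock: 7.45
position: [0.6461, 0.0261, 0.0404]
tcp_rot: [-0.259, 0.078, 0.963, 0.021]
force: [-0.1, 0.1, -1.5]
finger_gap: 0.064
grip_force: 30.0
```

```bash
python3 -c "
from h import *
to([.6447,.0258,.0387],80.9)"
```

```text
shift [ 0.2 -0.6  2.1] yaw 80.78 pos [0.6461 0.0261 0.0404] z [-0.495  0.08  -0.865] F [-0.1  0.1 -1.5] gap 0.064 grip 30.0 t 7.45
twist z -0.0022
```

Emit:
apply_moves(plan=[{"offset": [-0.5,0,1],"twist": [0,0,0],"fingers": 0.5},{"offset": [-0.5,0,1],"twist": [0,0,0],"fingers": 0.5},{"offset": [0,0,0],"twist": [0,0,0],"fingers": 0.5}])

```text
clock: 7.7
position: [0.6461, 0.0262, 0.0384]
tcp_rot: [-0.259, 0.078, 0.963, 0.021]
force: [-0.1, 0.3, -1.2]
finger_gap: 0.0643
grip_force: 30.0
```

Emit:
apply_moves(plan=[{"offset": [-0.5,0,1],"twist": [0,0,0],"fingers": 0.5},{"offset": [0,0,0],"twist": [0,0,0],"fingers": 0.5},{"offset": [0,0,0],"twist": [0,0,0],"fingers": 0.5}])

```text
clock: 7.95
position: [0.6461, 0.0262, 0.0377]
tcp_rot: [-0.259, 0.078, 0.963, 0.021]
force: [-0.1, -1.3, 1.8]
finger_gap: 0.0635
grip_force: 30.0
```

Emit:
apply_moves(plan=[{"offset": [-0.2,0,0.5],"twist": [0,0,0],"fingers": 0.5},{"offset": [0,0,0],"twist": [0,0,0],"fingers": 0.8},{"offset": [0,0,0],"twist": [0,0,0],"fingers": 0.95},{"offset": [0,0,0],"twist": [0,0,0],"fingers": 1},{"offset": [0,0,0],"twist": [0,0,0],"fingers": 1},{"offset": [0,0,-10],"twist": [0,0,0],"fingers": 1},{"offset": [0,0,-25],"twist": [0,0,0],"fingers": 1},{"offset": [0,0,-35],"twist": [0,0,0],"fingers": 1},{"offset": [0,0,-35],"twist": [0,0,0],"fingers": 1},{"offset": [0,0,0],"twist": [0,0,0],"fingers": 1}])

```text
clock: 8.78
position: [0.7036, 0.0168, 0.1344]
tcp_rot: [-0.253, 0.078, 0.964, 0.021]
force: [0.9, -0.4, 0.6]
finger_gap: 0.088
grip_force: 0.0
```

```bash
python3 - <<'E'
from h import *
to([.66,.0258,.25],75.3)
im,P=wrist("w3")
T,s=tool()
b=P[:,:,:];
# block slope from cloud in brick-rear strip
m=(abs(P[:,:,1]-.025)<.025)&(P[:,:,0]>.59)&(P[:,:,0]<.70)&(P[:,:,2]>.008)&(P[:,:,2]<.085)
k=P[m];print(len(k))
for x in np.arange(.6,.70,.01):
    z=k[(abs(k[:,0]-x)<.003),2];print(round(x,2),len(z),np.round(np.median(z),4) if len(z) else '')
E
```

```text
shift [ 95.5   2.  -79. ] yaw 80.76 pos [0.7036 0.0168 0.1344] z [-0.484  0.079 -0.871] F [ 0.9 -0.4  0.6] gap 0.088 grip 0.0 t 8.7833
twist z 0.0954
6932
0.6 64 0.0479
0.61 307 0.0666
0.62 558 0.0632
0.63 581 0.0577
0.64 524 0.0505
0.65 516 0.0465
0.66 497 0.0408
0.67 486 0.0354
0.68 472 0.0298
0.69 150 0.0258
```

View pics/w3.png

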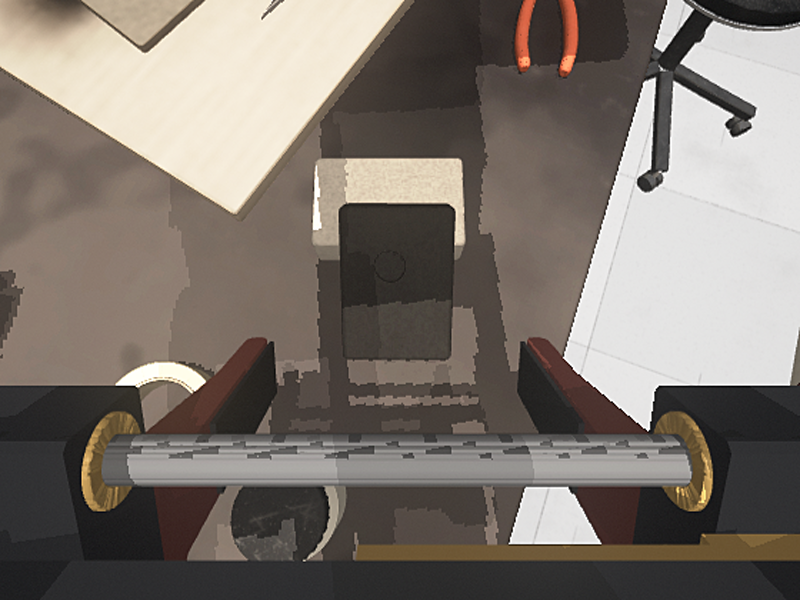

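The block leans on the brick (pixels 340–455, 205–358) at ~28°, released. Next: up, untilt, over to the free-end catch.

Emit:
apply_moves(plan=[{"offset": [16,0,-28],"twist": [0,0,0],"fingers": 0.9},{"offset": [16,0,-28],"twist": [0,0,0],"fingers": 0.8},{"offset": [16,0,-28],"twist": [0,0,0],"fingers": 0.7},{"offset": [0,0,0],"twist": [0,-0.105,0],"fingers": 0.64},{"offset": [0,0,0],"twist": [0,-0.105,0],"fingers": 0.62},{"offset": [0,0,0],"twist": [0,-0.105,0],"fingers": 0.62},{"offset": [0,0,0],"twist": [0,-0.105,0],"fingers": 0.62},{"offset": [0,0,0],"twist": [0,-0.105,0],"fingers": 0.62},{"offset": [0,0,0],"twist": [0,0,0.098],"fingers": 0.62},{"offset": [0,0,0],"twist": [0,0,0],"fingers": 0.62}])

```text
clock: 9.67
position: [0.6949, 0.0183, 0.2239]
tcp_rot: [-0.001, 0.13, 0.991, -0.0]
force: [0.6, 1.0, 1.0]
finger_gap: 0.0545
grip_force: 0.0
```

```bash
python3 -c "
from h import *
to([.5852,-.3441,.2],75.3)"
```

```text
shift [  12.1 -378.5   24.1] yaw 75.01 pos [0.6949 0.0183 0.2239] z [-0.003  0.    -1.   ] F [0.6 1.  1. ] gap 0.0545 grip 0.0 t 9.6667
twist z -0.0051
```

Emit:
apply_moves(plan=[{"offset": [1.2,-38,0],"twist": [0,0,-0.005],"fingers": 0.62},{"offset": [1.2,-38,0],"twist": [0,0,0],"fingers": 0.62},{"offset": [1.2,-38,0],"twist": [0,0,0],"fingers": 0.62},{"offset": [1.2,-38,0],"twist": [0,0,0],"fingers": 0.62},{"offset": [1.2,-38,0],"twist": [0,0,0],"fingers": 0.62},{"offset": [1.2,-38,0],"twist": [0,0,0],"fingers": 0.62},{"offset": [1.2,-38,0],"twist": [0,0,0],"fingers": 0.62},{"offset": [1.2,-38,0],"twist": [0,0,0],"fingers": 0.62},{"offset": [1.2,-38,0],"twist": [0,0,0],"fingers": 0.62},{"offset": [1.2,-36,0],"twist": [0,0,0],"fingers": 0.62}])

```text
clock: 10.5
position: [0.5913, -0.3477, 0.2237]
tcp_rot: [-0.0, 0.125, 0.992, 0.0]
force: [0.2, -0.6, 0.4]
finger_gap: 0.0546
grip_force: 0.0
```

Emit:
apply_moves(plan=[{"offset": [0,0,25],"twist": [0,0,0],"fingers": 0.62},{"offset": [0,0,25],"twist": [0,0,0],"fingers": 0.62},{"offset": [0,0,25],"twist": [0,0,0],"fingers": 0.62},{"offset": [0,0,0],"twist": [0,0,0],"fingers": 0.62},{"offset": [0,0,0],"twist": [0,0,0],"fingers": 0.62}])

```text
clock: 10.92
position: [0.5909, -0.3449, 0.1475]
tcp_rot: [-0.002, 0.126, 0.992, 0.001]
force: [0.0, -1.0, 0.6]
finger_gap: 0.0548
grip_force: 0.0
```

```bash
python3 -c "
from h import *
to([.5852,-.3441,.074],75.3)"
```

```text
shift [ 5.4 -0.8 73.5] yaw 75.53 pos [ 0.5909 -0.3449  0.1475] z [-0.004  0.003 -1.   ] F [ 0.  -1.   0.6] gap 0.0548 grip 0.0 t 10.9167
twist z 0.0041
```

Emit:
apply_moves(plan=[{"offset": [5,-0.5,0],"twist": [0,0,0],"fingers": 0.62},{"offset": [0,0,20],"twist": [0,0,0],"fingers": 0.62},{"offset": [0,0,20],"twist": [0,0,0],"fingers": 0.62},{"offset": [0,0,18],"twist": [0,0,0],"fingers": 0.62},{"offset": [0,0,15],"twist": [0,0,0],"fingers": 0.62},{"offset": [0,0,0],"twist": [0,0,0],"fingers": 0.62},{"offset": [0,0,0],"twist": [0,0,0],"fingers": 0.62}])

```text
clock: 11.5
position: [0.5872, -0.3446, 0.0775]
tcp_rot: [0.0, 0.126, 0.992, -0.0]
force: [0.3, 0.4, 0.6]
finger_gap: 0.0545
grip_force: 0.0
```

Emit:
apply_moves(plan=[{"offset": [0,0,0],"twist": [0,0,0],"fingers": 0.4},{"offset": [0,0,0],"twist": [0,0,0],"fingers": 0.3},{"offset": [0,0,0],"twist": [0,0,0],"fingers": 0.2},{"offset": [0,0,0],"twist": [0,0,0],"fingers": 0.1},{"offset": [0,0,0],"twist": [0,0,0],"fingers": 0.1},{"offset": [0,0,0],"twist": [0,0,0],"fingers": 0.1},{"offset": [0,0,0],"twist": [0,0,0],"fingers": 0.1}], squeeze=20)

```text
clock: 12.08
position: [0.5872, -0.345, 0.0771]
tcp_rot: [0.001, 0.127, 0.992, -0.001]
force: [1.1, 1.1, 5.6]
finger_gap: 0.0173
grip_force: 20.0
```

```bash
python3 -c "
from h import *
to([.5852,-.3441,.074],75.3)"
```

```text
shift [2.1 0.4 3.1] yaw 75.46 pos [ 0.5872 -0.345   0.0771] z [ 0.001 -0.001 -1.   ] F [1.1 1.1 5.6] gap 0.0173 grip 20.0 t 12.0833
twist z 0.0028
```

Free-end catch is squeezed (gap 17 mm). On to the hinge-end catch.

Emit:
apply_moves(plan=[{"offset": [0,0,0],"twist": [0,0,0],"fingers": 0.62},{"offset": [0,0,0],"twist": [0,0,0],"fingers": 0.62},{"offset": [0,0,0],"twist": [0,0,0],"fingers": 0.62},{"offset": [0,0,-25],"twist": [0,0,0],"fingers": 0.62},{"offset": [0,0,-30],"twist": [0,0,0],"fingers": 0.62},{"offset": [1,34,0],"twist": [0,0,0],"fingers": 0.62},{"offset": [1,34,0],"twist": [0,0,0],"fingers": 0.62},{"offset": [0,0,0],"twist": [0,0,0],"fingers": 0.62},{"offset": [0,0,0],"twist": [0,0,0],"fingers": 0.62}])

```text
clock: 12.83
position: [0.6016, -0.2765, 0.131]
tcp_rot: [-0.001, 0.125, 0.992, 0.0]
force: [-0.5, -0.8, -0.1]
finger_gap: 0.0543
grip_force: 0.0
```

```bash
python3 -c "
from h import *
to([.6024,-.2785,.075],75.3)"
```

```text
shift [-1.3 -1.8 56. ] yaw 75.61 pos [ 0.6016 -0.2765  0.131 ] z [-0.001  0.    -1.   ] F [-0.5 -0.8 -0.1] gap 0.0543 grip 0.0 t 12.8333
twist z 0.0053
```

Emit:
apply_moves(plan=[{"offset": [-1,-1,20],"twist": [0,0,0],"fingers": 0.62},{"offset": [0,0,20],"twist": [0,0,0],"fingers": 0.62},{"offset": [0,0,15],"twist": [0,0,0],"fingers": 0.62},{"offset": [0,0,0],"twist": [0,0,0],"fingers": 0.62},{"offset": [0,0,0],"twist": [0,0,0],"fingers": 0.4},{"offset": [0,0,0],"twist": [0,0,0],"fingers": 0.25},{"offset": [0,0,0],"twist": [0,0,0],"fingers": 0.1},{"offset": [0,0,0],"twist": [0,0,0],"fingers": 0.1},{"offset": [0,0,0],"twist": [0,0,0],"fingers": 0.1},{"offset": [0,0,0],"twist": [0,0,0],"fingers": 0.1}])

```text
clock: 13.67
position: [0.603, -0.2789, 0.077]
tcp_rot: [0.0, 0.127, 0.992, 0.0]
force: [1.5, 8.7, 1.7]
finger_gap: 0.0178
grip_force: 6.2
```

Emit:
apply_moves(plan=[{"offset": [0,0,0],"twist": [0,0,0],"fingers": 0.1},{"offset": [0,0,0],"twist": [0,0,0],"fingers": 0.1}])

```text
clock: 13.83
position: [0.603, -0.2789, 0.077]
tcp_rot: [0.0, 0.127, 0.992, 0.0]
force: [1.3, 5.9, 1.8]
finger_gap: 0.0178
grip_force: 20.0
```

Both catches squeezed. Release, rise, move over the post and check it.

Emit:
apply_moves(plan=[{"offset": [0,0,0],"twist": [0,0,0],"fingers": 0.6},{"offset": [0,0,0],"twist": [0,0,0],"fingers": 0.6},{"offset": [0,0,0],"twist": [0,0,0],"fingers": 0.6},{"offset": [0,0,-30],"twist": [0,0,0],"fingers": 0.6},{"offset": [0,0,-35],"twist": [0,0,0],"fingers": 0.5},{"offset": [0,0,-35],"twist": [0,0,0],"fingers": 0.42},{"offset": [0,-39,-20],"twist": [0,0,0],"fingers": 0.42},{"offset": [-10,-39,-20],"twist": [0,0,0],"fingers": 0.42},{"offset": [-10,-39,0],"twist": [0,0,0],"fingers": 0.42},{"offset": [0,0,0],"twist": [0,0,0],"fingers": 0.42}])

```text
clock: 14.67
position: [0.593, -0.4016, 0.216]
tcp_rot: [0.002, 0.129, 0.992, -0.004]
force: [0.8, 0.1, -0.0]
finger_gap: 0.0366
grip_force: 0.0
```

```bash
python3 - <<'E'
from h import *
to([.5529,-.3882,.072],75.3)
f=np.load("pics/w1.npz");Q=f["P"]
k=Q[56:70,362:378].reshape(-1,3);k=k[(k[:,2]>.045)];print("hinge?",[(round(a,3),round(b,3),round(c,3)) for a,b,c in k[::12]])
im,P=wrist("w4")
m=((P[:,:,2]>.096)&(P[:,:,2]<.113)).astype(np.uint8);m[300:]=0
n,l,st,ce=cv2.connectedComponentsWithStats(m)
for i in range(1,n):
    if st[i,4]<30: continue
    p=P[l==i];r=cv2.minAreaRect((p[:,:2]*1000).astype(np.float32))
    print(st[i,4],(ce[i]*1.4286).round(),p.mean(0).round(4),np.round(r[0],1),np.round(r[1],1),round(r[2],1))
E
```

```text
shift [ 43.    3.7 143.7] yaw 75.22 pos [ 0.593  -0.4016  0.216 ] z [ 0.003 -0.008 -1.   ] F [ 0.8  0.1 -0. ] gap 0.0366 grip 0.0 t 14.6667
twist z -0.0014
hinge? [(np.float64(0.603), np.float64(-0.225), np.float64(0.046)), (np.float64(0.602), np.float64(-0.227), np.float64(0.047)), (np.float64(0.602), np.float64(-0.229), np.float64(0.053)), (np.float64(0.601), np.float64(-0.231), np.float64(0.055)), (np.float64(0.601), np.float64(-0.231), np.float64(0.051)), (np.float64(0.599), np.float64(-0.232), np.float64(0.051)), (np.float64(0.598), np.float64(-0.233), np.float64(0.052)), (np.float64(0.596), np.float64(-0.234), np.float64(0.051)), (np.float64(0.594), np.float64(-0.235), np.float64(0.052)), (np.float64(0.593), np.float64(-0.236), np.float64(0.052)), (np.float64(0.594), np.float64(-0.237), np.float64(0.052)), (np.float64(0.598), np.float64(-0.242), np.float64(0.063))]
248 [402. 217.] [ 0.5526 -0.388   0.108 ] [ 553. -388.] [13.1 13.1] 29.5
175 [481. 251.] [ 0.5835 -0.3491  0.1022] [ 584.1 -348.8] [ 8.2 13.6] 75.1
182 [498. 251.] [ 0.5862 -0.3396  0.102 ] [ 586.7 -339.2] [ 8.1 13.7] 73.1
405 [607. 251.] [ 0.6022 -0.2794  0.1017] [ 602.6 -278.6] [18.1 13.9] 75.8
1142 [ 87. 367.] [ 0.5922 -0.5976  0.1047] [ 589.3 -594.7] [89.5 13.3] 58.3
35 [350. 421.] [ 0.6696 -0.4525  0.1022] [ 669.6 -452.5] [13.2  2. ] 62.6
```

View pics/w4.png

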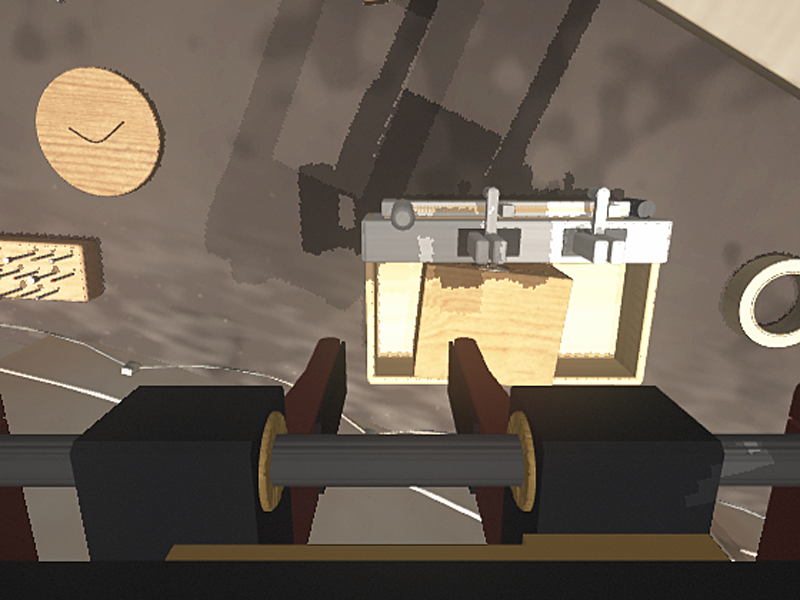

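Post top at (402,217) and both catch pairs closed up (10 mm spacing). Approaching the post.

Emit:
apply_moves(plan=[{"offset": [22,2,10],"twist": [0,0,0],"fingers": 0.42},{"offset": [21,2,10],"twist": [0,0,0],"fingers": 0.42},{"offset": [0,0,30],"twist": [0,0,0],"fingers": 0.42},{"offset": [0,0,30],"twist": [0,0,0],"fingers": 0.42},{"offset": [0,0,0],"twist": [0,0,0],"fingers": 0.42},{"offset": [0,0,0],"twist": [0,0,0],"fingers": 0.42}])

```text
clock: 15.22
position: [0.5509, -0.3764, 0.1321]
tcp_rot: [-0.002, 0.126, 0.992, 0.001]
force: [0.9, 0.4, 0.6]
finger_gap: 0.0367
grip_force: 0.0
```

```bash
python3 -c "
from h import *
to([.553,-.388,.073],75.3)"
```

```text
shift [ -5.2 -10.9  59.1] yaw 75.48 pos [ 0.5509 -0.3764  0.1321] z [-0.004  0.003 -1.   ] F [0.9 0.4 0.6] gap 0.0367 grip 0.0 t 15.2167
twist z 0.0032
```

Emit:
apply_moves(plan=[{"offset": [-5,-11,0],"twist": [0,0,0],"fingers": 0.42},{"offset": [0,0,0],"twist": [0,0,0],"fingers": 0.42},{"offset": [0,0,0],"twist": [0,0,0],"fingers": 0.42},{"offset": [0,0,0],"twist": [0,0,0],"fingers": 0.42}])

```text
clock: 15.55
position: [0.5553, -0.3909, 0.1353]
tcp_rot: [0.001, 0.127, 0.992, -0.001]
force: [0.0, -0.1, 1.0]
finger_gap: 0.0368
grip_force: 0.0
```

```bash
python3 -c "
from h import *
to([.553,-.388,.073],75.3)"
```

```text
shift [ 3.1  2.3 62.3] yaw 75.44 pos [ 0.5553 -0.3909  0.1353] z [ 0.002 -0.001 -1.   ] F [ 0.  -0.1  1. ] gap 0.0368 grip 0.0 t 15.55
twist z 0.0024
```

Descend, then grip.

Emit:
apply_moves(plan=[{"offset": [2.5,2,20],"twist": [0,0,0],"fingers": 0.42},{"offset": [0,0,20],"twist": [0,0,0],"fingers": 0.42},{"offset": [0,0,20],"twist": [0,0,0],"fingers": 0.42},{"offset": [0,0,0],"twist": [0,0,0],"fingers": 0.42},{"offset": [0,0,0],"twist": [0,0,0],"fingers": 0.1},{"offset": [0,0,0],"twist": [0,0,0],"fingers": 0.05},{"offset": [0,0,0],"twist": [0,0,0],"fingers": 0.05},{"offset": [0,0,0],"twist": [0,0,0],"fingers": 0.05},{"offset": [0,0,0],"twist": [0,0,0],"fingers": 0.05},{"offset": [0,0,0],"twist": [0,0,0],"fingers": 0.05}], squeeze=30)

```text
clock: 16.38
position: [0.5534, -0.3886, 0.0754]
tcp_rot: [0.001, 0.127, 0.992, -0.001]
force: [-1.1, -2.3, 6.4]
finger_gap: 0.0132
grip_force: 30.0
```

```bash
python3 -c "
from h import *
to([.553,-.388,.073],75.3)
for a,b in((0,.75),(.75,1.65)):
    n=10;th=np.linspace(a,b,n+1);p=162*np.c_[1-0*th+0,0*th]
    print(np.diff(np.c_[162*np.sin(th),-162*np.cos(th)],axis=0).round(1).tolist())"
```

```text
shift [0.6 0.5 2.4] yaw 75.46 pos [ 0.5534 -0.3886  0.0754] z [ 0.002 -0.002 -1.   ] F [-1.1 -2.3  6.4] gap 0.0132 grip 30.0 t 16.3833
twist z 0.0028
[[12.1, 0.5], [12.1, 1.4], [11.9, 2.3], [11.7, 3.2], [11.5, 4.0], [11.1, 4.9], [10.7, 5.7], [10.3, 6.5], [9.8, 7.2], [9.2, 7.9]]
[[10.2, 10.4], [9.2, 11.3], [8.2, 12.1], [7.1, 12.8], [5.9, 13.3], [4.7, 13.8], [3.4, 14.2], [2.1, 14.4], [0.8, 14.6], [-0.5, 14.6]]
```

Post gripped (13–14 mm). Swing the first half of the arc.

Emit:
apply_moves(plan=[{"offset": [12,0.5,0],"twist": [0,0,0],"fingers": 0.05},{"offset": [12,1.4,0],"twist": [0,0,0],"fingers": 0.05},{"offset": [12,2.3,0],"twist": [0,0,0],"fingers": 0.05},{"offset": [11.7,3.2,0],"twist": [0,0,0],"fingers": 0.05},{"offset": [11.5,4,0],"twist": [0,0,0],"fingers": 0.05},{"offset": [11,4.9,0],"twist": [0,0,0],"fingers": 0.05},{"offset": [10.7,5.7,0],"twist": [0,0,0],"fingers": 0.05},{"offset": [10.3,6.5,0],"twist": [0,0,0],"fingers": 0.05},{"offset": [9.8,7.2,0],"twist": [0,0,0],"fingers": 0.05},{"offset": [9.2,8,0],"twist": [0,0,0],"fingers": 0.05}])

```text
clock: 17.22
position: [0.4577, -0.3185, 0.0754]
tcp_rot: [0.002, 0.127, 0.992, -0.001]
force: [0.5, -0.9, 7.1]
finger_gap: 0.0131
grip_force: 30.0
```

```bash
cat > ang.py <<'E'
from h import *
T,s=tool();H=np.array([.5945,-.2315]);a=np.radians(75.2);y=np.array([np.cos(a),np.sin(a)]);x=np.array([y[1],-y[0]])
v=T[:2,3]-H;print("ang",np.arctan2(-v@x,-v@y).round(3),"r",np.linalg.norm(v).round(4),"F tote xy",(s["force"][:2]@x).round(1),(s["force"][:2]@y).round(1),s["force"][2].round(1),"gap",s["finger_gap"],s["grip_force"],"joints",s["joints"].round(2))
E
python3 ang.py
```

```text
ang 0.746 r 0.1621 F tote xy 0.7 -0.8 7.1 gap 0.013057718219482413 30.002316031605005 joints [-0.73  0.47  1.76 -0.    0.91 -2.05]
```

Emit:
apply_moves(plan=[{"offset": [10,10.4,0],"twist": [0,0,0],"fingers": 0.05},{"offset": [9.2,11.3,0],"twist": [0,0,0],"fingers": 0.05},{"offset": [8.2,12,0],"twist": [0,0,0],"fingers": 0.05},{"offset": [7,12.8,0],"twist": [0,0,0],"fingers": 0.05},{"offset": [6,13.3,0],"twist": [0,0,0],"fingers": 0.05},{"offset": [4.7,13.8,0],"twist": [0,0,0],"fingers": 0.05},{"offset": [3.4,14.2,0],"twist": [0,0,0],"fingers": 0.05},{"offset": [2,14.4,0],"twist": [0,0,0],"fingers": 0.05},{"offset": [0.8,14.6,0],"twist": [0,0,0],"fingers": 0.05},{"offset": [-0.5,14.6,0],"twist": [0,0,0],"fingers": 0.05}])

```text
clock: 18.05
position: [0.442, -0.1778, 0.0753]
tcp_rot: [0.002, 0.127, 0.992, -0.001]
force: [0.1, -2.0, 9.0]
finger_gap: 0.0132
grip_force: 30.0
```

Emit:
apply_moves(plan=[{"offset": [0,0,0],"twist": [0,0,0],"fingers": 0.05},{"offset": [0,0,0],"twist": [0,0,0],"fingers": 0.05},{"offset": [0,0,0],"twist": [0,0,0],"fingers": 0.05},{"offset": [0,0,0],"twist": [0,0,0],"fingers": 0.05},{"offset": [0,0,0],"twist": [0,0,0],"fingers": 0.05},{"offset": [0,0,0],"twist": [0,0,0],"fingers": 0.05}])

```text
clock: 18.55
position: [0.4419, -0.1783, 0.0752]
tcp_rot: [0.001, 0.126, 0.992, -0.001]
force: [-1.2, -0.9, 11.0]
finger_gap: 0.0136
grip_force: 30.0
```

```bash
python3 ang.py; python3 -c "
from h import *
im,d=grab_frame('side');cv2.imwrite('pics/s5.png',cv2.resize(im[130:300,190:430][:,:,::-1],None,fx=3.3,fy=3.3,interpolation=cv2.INTER_CUBIC))"
```

```text
ang 1.648 r 0.1616 F tote xy -0.9 -1.2 11.0 gap 0.013559235578732664 30.00175083288923 joints [-0.53  0.38  1.93 -0.    0.82 -1.85]
```

View pics/s5.png

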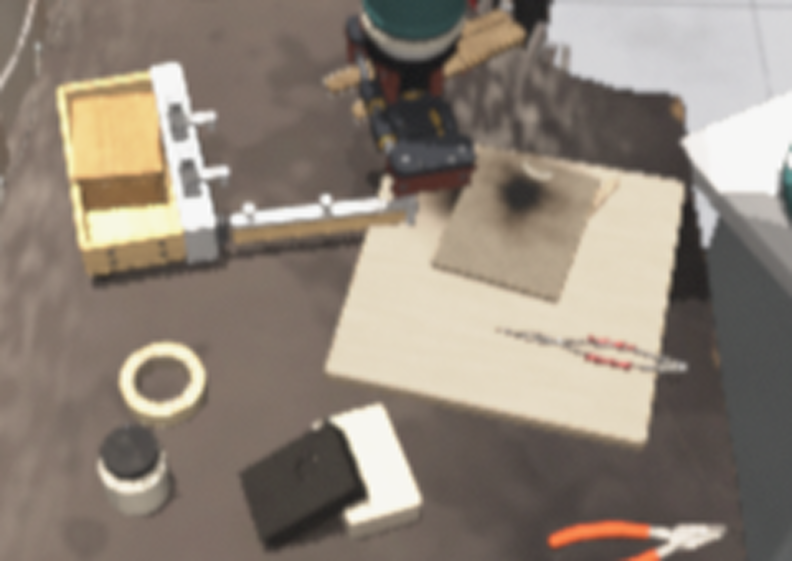

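The gate stands square ((215,240) to (410,210)) with the gripper on its post. The block leans on the brick at (305,480), and the jar, tape and pliers are in place. Handing in.

```bash
python3 -c "
from h import *
print(sign_off())"
```

```text
the job is handed in; nothing more can be done
None
```

I handed the job in; the hand-in gave no verdict. The block leans on the fire brick at about 28°. Both catches are fully squeezed, free-end one first. The gripper still holds the post, with the gate at about 1.65 rad. The jar, tape and pliers look untouched in the last picture.

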